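# Sort the glass bars into the stock box

## Task

Put the coloured glass away: slide the cover of the stock box open, lay the blue, the green and the yellow glass bar from the red tray flat on the floor of the bay marked with a sample tile of its own colour, and slide the cover fully shut again. It is glass, so set each bar down rather than dropping it, and leave the white bar and the tweezers on the tray where they are.

Things in the scene. Friction and masses are not known exactly. Their poses are not given: they have to be found in the camera images.
- stock_box: Low grey box, fixed; origin on the bench under the middle bay; x to the closed rear deck, y along the bays. Spans x -92..175, y +-148 mm, 34 high; steel side rails 46 high at y +-145. Three bays at y -97, 0, 97 mm, each inside 105 (x) x 92 (y), floor 4 mm above the bench, 5 mm walls. A ledge at -x holds a colour sample tile before each bay.
- cover (a joint): Flat sliding cover, clear with a black edge, 115 x 280 x 5 mm (36 to 41 mm above the bench), over all three bays. Joint in m: 0 = fully shut over the bays, 0.115 = fully open, slid along the box's +x over the rear deck. Stays where it is left; needs about 2 N.
- cover_handle (a point): Centre of the cover's black handle bar, which stands on the cover: 14 mm (along box x) by 90 mm (along box y), 30 mm tall, 41 to 71 mm above the bench. This point is at mid height (56 mm). Axes as the box. With the cover shut it is 20 mm from the box origin towards -x.
- blue_bar: Loose blue glass bar, 65 x 22 x 22 mm, about 80 g. Origin at its centre, x along its length. Starts flat on the red tray.
- green_bar: Loose green glass bar, 65 x 22 x 22 mm, about 80 g. Origin at its centre, x along its length. Starts flat on the red tray.
- yellow_bar: Loose yellow glass bar, 65 x 22 x 22 mm, about 80 g. Origin at its centre, x along its length. Starts flat on the red tray.
- blue_bay (a point): Centre of the floor of the bay marked by the blue sample tile (tile 25 x 50 x 4 mm lying on the ledge, centred 75 mm towards box -x of this point). Axes as the box: x towards the rear deck, y along the row, z up.
- green_bay (a point): Centre of the floor of the bay marked by the green sample tile (tile 25 x 50 x 4 mm lying on the ledge, centred 75 mm towards box -x of this point). Axes as the box: x towards the rear deck, y along the row, z up.
- yellow_bay (a point): Centre of the floor of the bay marked by the yellow sample tile (tile 25 x 50 x 4 mm lying on the ledge, centred 75 mm towards box -x of this point). Axes as the box: x towards the rear deck, y along the row, z up.
- tray: Red shallow tray, 256 (x) x 280 (y) mm, fixed; floor 3 mm thick, rim 12 mm high. Origin under its centre.
- white_bar: Loose white glass bar of the same size on the tray, to be left there. Origin at its centre, x along its length.
- tweezers: Steel tweezers, 122 x 10 x 7 mm, lying along the tray's far edge. Origin at its underside.
Not all that is in view belongs to the job. What is shaped like the blue_bar but black or pink is not meant.

How it is judged:
By the outcome, as a careful person would: the job done as asked, in the order asked, and still so for the second after the job is handed in, with the robot touching nothing.
It also fails if it takes over 72 s, if anything falls off the work surface, if the arm or the gripper's body presses on something with over 40 N, if the wrist force passes 120 N, or if a joint passes its speed limit or range.

## Robot

A 7-joint arm with a two-finger parallel gripper is mounted at the origin on the work surface. World frame = base frame: x ahead of the robot, y to its left, z up, the work surface at z = 0. Lengths are in m, angles in rad, forces in N, time in s.
With the tool pointing down it reaches from about 0.425 to 0.875 m from the base axis. Payload 4.7 kg.
Tool frame: the origin (TCP) lies between the finger pads; the fingertips stand 8 mm ahead of it and the grasp point (between the pads) lies 11 mm behind it; z points along the fingers, y is the direction in which the jaws open and shut (so a half turn about z gives the same grasp; the last joint's range is limited). The gripper opens to 85 mm and grips with 20 to 120 N. Pads are 22 mm wide; open, the fingers measure 114 mm over their backs; the gripper's body (76 mm by 85 mm) begins 54 mm behind the grasp point. The pads swing forward as they close: fully open they stand 13 mm farther back than shut.
Start: joints at [-1.184, 0.321, -0.07, 1.45, 0.023, 1.371, -0.057], TCP at [0.237, 0.605, 0.239] pointing down, gripper open.
Joint ranges: [-2.86, 2.86], [-0.3, 2.09], [-1.38, 1.24], [0.06, 2.45], [-1.56, 4.7], [0.09, 2.05], [-2.69, 2.69]. Speed limits (rad/s): [2.57, 2.57, 3.14, 3.14, 3.14, 3.14, 3.14].

## Interface

Orientations are given as [roll, pitch, yaw] about the fixed x, y, z axes, in that order (R = Rz(yaw) Ry(pitch) Rx(roll)).
In Python, from workcell import robot gives the robot as it stands. The module is installed in compiled form; this text tells all that it offers.
- The arm moves only by the tool apply_moves, never from a script. Its argument "plan" is a list of rows, each a list of 7 numbers: the shift along the world's x, y, z in mm, then the turn, a rotation vector about the world's x, y, z in degrees, then the closure, from 0 (fully open) to 1 (shut). A call has 1 to 12 rows; each row shifts and turns the pose as measured when the row begins; what a row does not reach is not made up. A row lasts 1/12 s, in which the tool goes at most 41.7 mm and 7.16 degrees, less where a joint would pass 70% of its speed; a pose out of reach is approached as far as the arm can. A call with a gripper value outside its range is refused whole. The fingers move at their own pace and stop on an object; "squeeze" is the grip in N (left out, the last holds). Time passes only in rows, so rows that do not move let the fingers close. It gives the time, the measured TCP pose, the force and the opening at its end, in the units of the state.
- robot.get_obs(): the state, without advancing time (a new reading comes with each control period).
- robot.snapshot(name): name is "side" or "top"; returns the picture (384x512x3 uint8, blue, green, red); there is no depth.
- robot.camera_info(name): a dict with "intrinsics" (3x3 intrinsics, pixels), "extrinsics" (4x4, takes a point from camera to world coordinates). Camera axes: x right, y up, looking along -z (the intrinsics and any distortion apply to the point x, -y, -z); pixel columns grow to the right and rows downward; lengths in m; the calibration is good to about 2 mm. A picture is of the moment at which its call begins. camera_info takes no time and is no camera call.
- robot.sign_off(): hands the job in, once; it reports no verdict.
Trained networks look in the newest picture that a camera, given by its name, has taken for a name from the list of things; names that differ only in an ending like _2 or _b are one class to them, and where a whole thing is asked for, a point or a joint stands for the part that bears it (a point fixed in the world has none). Each returns a list of dicts, best first, with "confidence" (0 to 1); they miss things now and then, are a little off and sometimes report something else, mostly with a low value. They report only what shows in the picture. A call takes as long as a camera call. They do not tell look-alikes from the thing itself.
- robot.find_in(camera, label): "xyz" ([x, y, z] in m, in the coordinates of the camera as it stood for that picture, good to about 4 mm: the middle of the surface that is visible of it).
- robot.outline_of(camera, label): "mask" (384x512 bool, what is visible of it).
The state is a dict: "clock": time; "joint_pos": joint angles; "joint_vel": joint speeds; "joint_torque": joint torques, N m; "eef_pos": TCP position; "tcp_rot": TCP orientation; "wrist_force": force on the tool from outside, world axes, zero at the start; "wrist_torque": the same for the moment, N m; "gripper_width": opening from 0.0 (shut) to 1.0 (fully open).
Only numpy, scipy, OpenCV 4.12 (cv2) and the standard library are available. Lean on these libraries where they do the work, as an engineer would, in place of code of your own. Each camera call takes 0.05 s, during which the arm holds its last target. There are 200 camera calls.

## Working session

There is one attempt and no reset: what is moved stays moved. The work goes in short steps, Python scripts to look and compute and a tool call to move; the robot and the scene stay as the last step left them, time stands still between calls to the robot, and variables do not carry over. Pictures are saved under pics/ and viewed, on a budget of 10 in all, crops included, one or two more only if the job needs it, and the job is handed in when it is done.

Besides the shell and the picture viewer there is one more tool, called after ">>>" as name(argument=value, ...), one argument or row to a line, values as JSON. apply_moves: Moves the arm, as the interface text tells. Its arguments: {"type":"object","properties":{"plan":{"type":"array"},"squeeze":{"type":"number"}},"required":["plan"]}

```bash
mkdir -p pics; cat > h.py <<'E'
import numpy as np, cv2
from workcell import robot
def cam(n):
    i=robot.camera_info(n); return np.array(i["intrinsics"]),np.array(i["extrinsics"])
def ray(n,u,v,z):
    K,T=cam(n); d=np.linalg.inv(K)@[u,v,1]; d=T[:3,:3]@[d[0],-d[1],-d[2]]; o=T[:3,3]
    return o+d*(z-o[2])/d[2]
def pix(n,p):
    K,T=cam(n); q=np.linalg.inv(T)@[*p,1]; q=K@[q[0],-q[1],-q[2]]; return q[:2]/q[2]
def w(n,x):
    K,T=cam(n); return (T@[*x,1])[:3]
E
python3 - <<'E'
from h import *
for n in("top","side"):
    im=robot.snapshot(n); cv2.imwrite(f"pics/{n}0.png",im)
    print(n,robot.camera_info(n).keys(),cam(n)[1][:3,3].round(3))
    for l in["stock_box","cover_handle","blue_bar","green_bar","yellow_bar","white_bar","tray","tweezers"]:
        for r in robot.find_in(n,l): 
            p=w(n,r["xyz"]); print(l,round(r["confidence"],2),p.round(3),pix(n,p).round())
o=robot.get_obs();print(o["clock"],o["eef_pos"],o["tcp_rot"])
E
```

```text
top dict_keys(['intrinsics', 'extrinsics']) [0.254 0.048 1.176]
stock_box 0.57 [ 0.576 -0.211  0.032] [340. 147.]
stock_box 0.25 [0.591 0.135 0.025] [196. 156.]
cover_handle 0.76 [ 0.54  -0.215  0.041] [345. 161.]
cover_handle 0.17 [0.594 0.129 0.021] [198. 155.]
blue_bar 0.75 [0.491 0.401 0.022] [ 86. 209.]
blue_bar 0.67 [0.47  0.243 0.02 ] [154. 211.]
blue_bar 0.66 [0.313 0.241 0.019] [159. 278.]
green_bar 0.66 [0.592 0.134 0.021] [196. 156.]
green_bar 0.55 [0.581 0.244 0.024] [151. 165.]
yellow_bar 0.71 [0.492 0.114 0.026] [208. 196.]
white_bar 0.73 [0.582 0.241 0.025] [152. 164.]
tray 0.91 [ 0.537  0.187 -0.   ] [177. 183.]
tweezers 0.61 [0.648 0.181 0.007] [176. 138.]
tweezers 0.41 [0.471 0.244 0.018] [154. 211.]
side dict_keys(['intrinsics', 'extrinsics']) [0.321 0.574 0.669]
stock_box 0.69 [ 0.577 -0.175  0.033] [254. 150.]
stock_box 0.18 [0.576 0.249 0.026] [187. 274.]
cover_handle 0.74 [ 0.54  -0.195  0.039] [269. 147.]
blue_bar 0.96 [0.313 0.245 0.026] [311. 312.]
blue_bar 0.68 [0.472 0.249 0.023] [233. 290.]
blue_bar 0.62 [0.484 0.404 0.022] [194. 364.]
green_bar 0.71 [0.593 0.138 0.028] [202. 231.]
green_bar 0.55 [ 0.475 -0.328  0.038] [302. 126.]
yellow_bar 0.76 [0.488 0.116 0.026] [249. 237.]
yellow_bar 0.16 [ 0.542 -0.194  0.041] [268. 146.]
white_bar 0.65 [0.578 0.248 0.025] [186. 274.]
tray 0.88 [0.531 0.204 0.003] [216. 268.]
tweezers 0.52 [0.648 0.187 0.01 ] [172. 246.]
tweezers 0.36 [ 0.455 -0.133  0.037] [292. 168.]
0.9 [0.23680457 0.60536109 0.23935671] [3.14146518e+00 9.55572065e-05 2.76877626e+00]
```

View pics/top0.png

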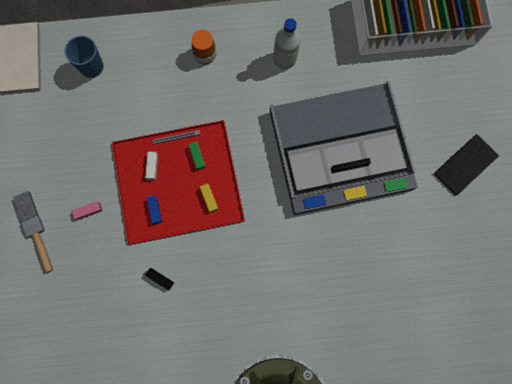

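View pics/side0.png

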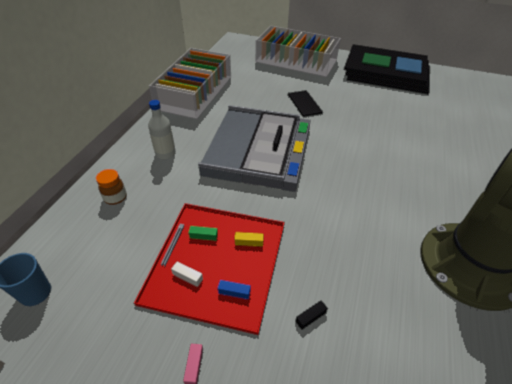

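Candidates (top view): blue bar (154,210), green (197,156), yellow (208,197). Look-alikes are the pink (86,211), black (158,279) and white (151,165) bars. Tiles: blue (315,201), yellow (355,192), green (395,184), and the cover is shut. Next I fit the poses using both cameras.

```bash
cat > fit.py <<'E'
from h import *
from scipy.optimize import minimize
from itertools import product
HUE={"blue":(100,125),"green":(50,85),"yellow":(18,34)}
def mask(im,c,uv,r=26):
    h=cv2.cvtColor(im,cv2.COLOR_BGR2HSV); lo,hi=HUE[c]
    m=cv2.inRange(h,(lo,90,50),(hi,255,255)); z=np.zeros_like(m)
    cv2.circle(z,tuple(int(round(t)) for t in uv),r,255,-1); m&=z
    n,l,s,_=cv2.connectedComponentsWithStats(m)
    return np.where(l==1+np.argmax(s[1:,4]),255,0).astype(float)
def render(n,c,yaw,dim):
    R=np.array([[np.cos(yaw),-np.sin(yaw)],[np.sin(yaw),np.cos(yaw)]])
    P=[]
    for s in product((-.5,.5),repeat=3):
        d=np.array(s)*dim; P.append(pix(n,[*(c[:2]+R@d[:2]),c[2]+d[2]]))
    H=cv2.convexHull(np.float32(P)); m=np.zeros((384,512),np.uint8)
    cv2.fillConvexPoly(m,np.int32(np.round((H)*16)),255,cv2.LINE_AA,4); return m.astype(float)
B=lambda m:cv2.GaussianBlur(m,(0,0),1.2)
def fitbar(ims,c,guess,z=.014,cams=("top","side"),yaws=(0,.6,1.2,1.8,2.4,3)):
    M={n:B(mask(ims[n],c,pix(n,[*guess[:2],z]))) for n in cams}
    f=lambda p:sum(np.mean((B(render(n,np.array([p[0],p[1],z]),p[2],[.065,.022,.022]))-M[n])**2) for n in cams)
    y0=min(yaws,key=lambda y:f([*guess[:2],y]))
    r=minimize(f,[*guess[:2],y0],method="Nelder-Mead",options=dict(initial_simplex=[[guess[0]+a,guess[1]+b,y0+e] for a,b,e in((0,0,0),(.01,0,0),(0,.01,0),(0,0,.3))],xatol=2e-4,fatol=1e-3))
    return r.x,r.fun
def rot(y): return np.array([[np.cos(y),-np.sin(y)],[np.sin(y),np.cos(y)]])
E
python3 - <<'E'
from fit import *
ims={n:cv2.imread(f"pics/{n}0.png") for n in("top","side")}
G={"blue":(.470,.245),"green":(.592,.135),"yellow":(.490,.115)}
res={}
for c in G:
    x,f=fitbar(ims,c,G[c]); xt,ft=fitbar(ims,c,G[c],cams=("top",)); res[c]=x
    print(c,x.round(4),"yawdeg",np.degrees(x[2]).round(1),round(f,2),"top only",xt.round(4))
T={"blue":((315,201),(294,169),.097),"yellow":((355,192),(299,147),0),"green":((395,184),(303,127),-.097)}
M={(c,n):B(mask(ims[n],c,T[c][i],16)) for c in T for i,n in enumerate(("top","side"))}
def f(p):
    return sum(np.mean((B(render(n,np.array([*(p[:2]+rot(p[2])@[-.075,T[c][2]]),p[3]]),p[2],[.025,.05,.004]))-M[c,n])**2) for c,n in M)
p0=np.array([.53,-.2,.2,.03])
r=minimize(f,p0,method="Nelder-Mead",options=dict(initial_simplex=[p0]+[p0+d for d in np.diag([.02,.02,.1,.01])],xatol=2e-4,fatol=1e-3,maxiter=600))
p=r.x; print("box",p.round(4),np.degrees(p[2]).round(1),r.fun)
for d,l in(((-.02,0,.056),"handle"),((0,.097,.004),"blue"),((0,0,.004),"yel"),((0,-.097,.004),"green")):
    q=[*(p[:2]+rot(p[2])@d[:2]),d[2]]; print(l,np.round(q,4),pix("top",q).round(),np.hypot(*q[:2]).round(3))
im=ims["top"].copy()
def draw(c,y,dim):
    for e in product((0,1),repeat=1):
        P=[pix("top",[*(np.array(c[:2])+rot(y)@(np.array(s)*dim[:2]/2)),c[2]]) for s in((-1,-1),(-1,1),(1,1),(1,-1))]
        cv2.polylines(big,[np.int32((np.array(P)-[100,70])*2.4)],True,(255,0,255),1)
big=cv2.resize(im[70:270,100:430],None,fx=2.4,fy=2.4,interpolation=cv2.INTER_CUBIC)
for c in res: draw([*res[c][:2],.025],res[c][2],np.array([.065,.022]))
for dx,dy,z,dim in((-.02,0,.071,(.014,.09)),(0,0,.041,(.115,.28)),(.0415,0,.034,(.267,.296))):
    draw([*(p[:2]+rot(p[2])@[dx,dy]),z],p[2],np.array(dim))
cv2.imwrite("pics/ov.png",big)
E
```

```text
blue [0.4747 0.2433 0.1112] yawdeg 6.4 30.07 top only [0.475  0.2444 0.1422]Traceback (most recent call last):
  File "<stdin>", line 6, in <module>
  File "fit.py", line 23, in fitbar
    r=minimize(f,[*guess[:2],y0],method="Nelder-Mead",options=dict(initial_simplex=[[guess[0]+a,guess[1]+b,y0+e] for a,b,e in((0,0,0),(.01,0,0),(0,.01,0),(0,0,.3))],xatol=2e-4,fatol=1e-3))
    res = _minimize_neldermead(fun, x0, args, callback, bounds=bounds,
                               **options)
    fxr = func(xr)
    fx = function(np.copy(x), *(wrapper_args + args))
  File "fit.py", line 21, in <lambda>
    f=lambda p:sum(np.mean((B(render(n,np.array([p[0],p[1],z]),p[2],[.065,.022,.022]))-M[n])**2) for n in cams)
               ~~~^^^^^^^^^^^^^^^^^^^^^^^^^^^^^^^^^^^^^^^^^^^^^^^^^^^^^^^^^^^^^^^^^^^^^^^^^^^^^^^^^^^^^^^^^^^^^
  File "fit.py", line 21, in <genexpr>
    f=lambda p:sum(np.mean((B(render(n,np.array([p[0],p[1],z]),p[2],[.065,.022,.022]))-M[n])**2) for n in cams)
                              ~~~~~~^^^^^^^^^^^^^^^^^^^^^^^^^^^^^^^^^^^^^^^^^^^^^^^^^
  File "fit.py", line 15, in render
    d=np.array(s)*dim; P.append(pix(n,[*(c[:2]+R@d[:2]),c[2]+d[2]]))
                                ~~~^^^^^^^^^^^^^^^^^^^^^^^^^^^^^^^^
  File "h.py", line 9, in pix
    K,T=cam(n); q=np.linalg.inv(T)@[*p,1]; q=K@[q[0],-q[1],-q[2]]; return q[:2]/q[2]
        ~~~^^^
  File "h.py", line 4, in cam
    i=robot.camera_info(n); return np.array(i["intrinsics"]),np.array(i["extrinsics"])
ValueError: time passes only in moves, steps and waits
```

```bash
sed -i 's/^def cam(n):/import functools\n@functools.lru_cache\ndef cam(n):/' h.py
cat > m1.py <<'E'
from fit import *
ims={n:cv2.imread(f"pics/{n}0.png") for n in("top","side")}
G={"blue":(.470,.245),"green":(.592,.135),"yellow":(.490,.115)}
res={}
for c in G:
    x,f=fitbar(ims,c,G[c]); xt,ft=fitbar(ims,c,G[c],cams=("top",)); res[c]=x
    print(c,x.round(4),"yawdeg",np.degrees(x[2]).round(1),round(f,2),"top only",xt.round(4))
T={"blue":((315,201),(294,169),.097),"yellow":((355,192),(299,147),0),"green":((395,184),(303,127),-.097)}
M={(c,n):B(mask(ims[n],c,T[c][i],16)) for c in T for i,n in enumerate(("top","side"))}
def f(p):
    return sum(np.mean((B(render(n,np.array([*(p[:2]+rot(p[2])@[-.075,T[c][2]]),p[3]]),p[2],[.025,.05,.004]))-M[c,n])**2) for c,n in M)
p0=np.array([.53,-.2,.2,.03])
r=minimize(f,p0,method="Nelder-Mead",options=dict(initial_simplex=[p0]+[p0+d for d in np.diag([.02,.02,.1,.01])],xatol=2e-4,fatol=1e-3,maxiter=600))
p=r.x; print("box",p.round(4),np.degrees(p[2]).round(1),r.fun)
for d,l in(((-.02,0,.056),"handle"),((0,.097,.004),"blue"),((0,0,.004),"yel"),((0,-.097,.004),"green")):
    q=[*(p[:2]+rot(p[2])@d[:2]),d[2]]; print(l,np.round(q,4),pix("top",q).round(),np.hypot(*q[:2]).round(3))
im=ims["top"].copy()
def draw(c,y,dim):
        P=[pix("top",[*(np.array(c[:2])+rot(y)@(np.array(s)*dim[:2]/2)),c[2]]) for s in((-1,-1),(-1,1),(1,1),(1,-1))]
        cv2.polylines(big,[np.int32((np.array(P)-[100,70])*2.4)],True,(255,0,255),1)
big=cv2.resize(im[70:270,100:430],None,fx=2.4,fy=2.4,interpolation=cv2.INTER_CUBIC)
for c in res: draw([*res[c][:2],.025],res[c][2],np.array([.065,.022]))
for dx,dy,z,dim in((-.02,0,.071,(.014,.09)),(0,0,.041,(.115,.28)),(.0415,0,.034,(.267,.296))):
    draw([*(p[:2]+rot(p[2])@[dx,dy]),z],p[2],np.array(dim))
cv2.imwrite("pics/ov.png",big)
E
python3 m1.py
```

```text
blue [0.4747 0.2433 0.1112] yawdeg 6.4 30.07 top only [0.475  0.2444 0.1422]
green [0.5966 0.1326 0.211 ] yawdeg 12.1 27.61 top only [0.5978 0.1338 0.2367]
yellow [0.4896 0.1129 0.2839] yawdeg 16.3 11.69 top only [0.4897 0.1133 0.2778]
box [ 0.5373 -0.2195  0.1088  0.0368] 6.2 13.913134704375313
handle [ 0.5174 -0.2217  0.056 ] [351. 168.] 0.563
blue [ 0.5268 -0.1231  0.004 ] [305. 174.] 0.541
yel [ 0.5373 -0.2195  0.004 ] [344. 166.] 0.58
green [ 0.5478 -0.316   0.004 ] [383. 158.] 0.632
```

View pics/ov.png

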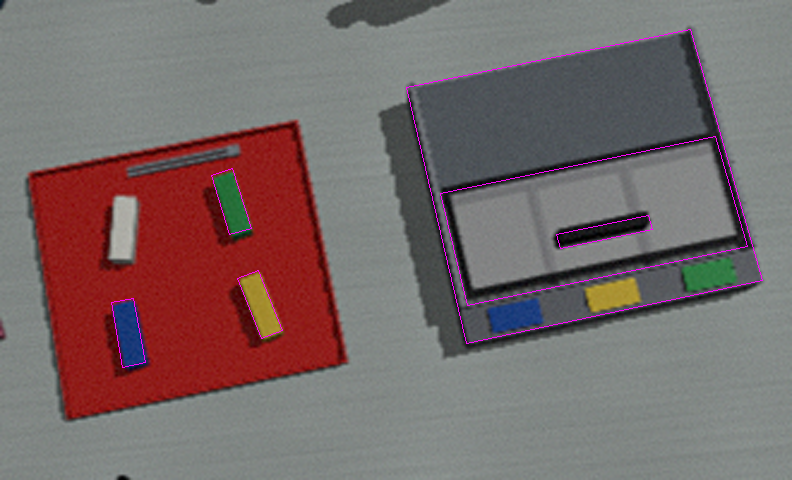

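The overlay fits: bars, cover edge, handle at (600,230) and tiles all match their outlines, and the bays run blue, yellow, green from +y to -y. Now I move to the handle.

>>> apply_moves(
  plan=[
    [24, -34, 0, 0, 0, -3, 0],
    [24, -34, 0, 0, 0, -3, 0],
    [24, -34, 0, 0, 0, -3, 0],
    [24, -34, 0, 0, 0, -3, 0],
    [24, -34, 0, 0, 0, -3, 0],
    [24, -34, 0, 0, 0, -3, 0],
    [24, -34, 0, 0, 0, -3, 0],
    [24, -34, 0, 0, 0, -3, 0],
    [24, -34, 0, 0, 0, -3, 0],
    [5, -40, 0, 0, 0, -3, 0],
    [5, -40, 0, 0, 0, -3, 0],
    [5, -40, 0, 0, 0, -3, 0],
  ],
  squeeze=40,
)

```text
clock: 1.9
eef_pos: [0.4614, 0.1782, 0.2392]
tcp_rot: [3.134, -0.007, 2.131]
wrist_force: [1.2, -0.7, 0.4]
gripper_width: 0.998
```

>>> apply_moves(
  plan=[
    [6, -38, -12, 0, 0, -3, 0],
    [6, -38, -12, 0, 0, -3, 0],
    [6, -38, -12, 0, 0, -3, 0],
    [6, -38, -12, 0, 0, -3, 0],
    [6, -38, -12, 0, 0, -3, 0],
    [6, -38, -12, 0, 0, -3, 0],
    [6, -38, -12, 0, 0, -3, 0],
    [6, -38, -12, 0, 0, -2, 0],
    [6, -38, -12, 0, 0, -2, 0.3],
    [6, -38, -12, 0, 0, -2, 0.3],
    [0, -18, 0, 0, 0, 0, 0.3],
    [0, 0, 0, 0, 0, 0, 0.3],
  ],
)

```text
clock: 2.9
eef_pos: [0.5212, -0.2456, 0.1216]
tcp_rot: [3.116, -0.002, 1.623]
wrist_force: [-0.0, 0.4, 1.0]
gripper_width: 0.702
```

>>> apply_moves(
  plan=[
    [-4, 24, 0, 0, 1.5, 3, 0.3],
    [0, 0, -30, 0, 0, 0, 0.3],
    [0, 0, -30, 0, 0, 0, 0.3],
    [0, 0, -8, 0, 0, 0, 0.3],
    [0, 0, 0, 0, 0, 0, 0.3],
  ],
)

```text
clock: 3.32
eef_pos: [0.5188, -0.2205, 0.0538]
tcp_rot: [3.138, -0.004, 1.675]
wrist_force: [-0.2, -0.2, -0.0]
gripper_width: 0.699
```

```bash
python3 - <<'E'
from h import *
for n in("side",):
    im=robot.snapshot(n); cv2.imwrite("pics/g1.png",cv2.resize(im[60:230,150:400],None,fx=3,fy=3))
o=robot.get_obs(); print(o["eef_pos"],o["tcp_rot"],o["wrist_force"])
E
```

```text
[ 0.51902036 -0.22029017  0.05436838] [ 3.13783015 -0.00449741  1.67552556] [-0.44768756  1.12595922  0.10341561]
```

View pics/g1.png

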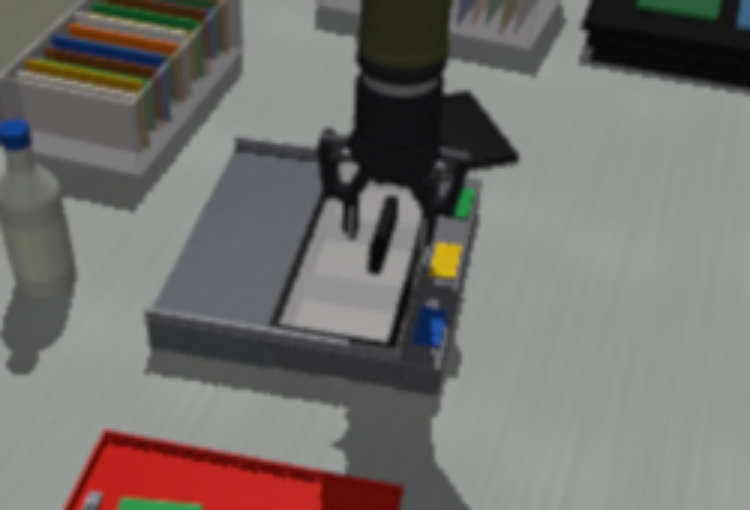

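The gripper straddles the handle: fingers at about (350,225) and (425,215), handle at (385,235). I close on it.

>>> apply_moves(
  plan=[
    [0, 0, 0, 0, 0, 0, 1],
    [0, 0, 0, 0, 0, 0, 1],
    [0, 0, 0, 0, 0, 0, 1],
    [0, 0, 0, 0, 0, 0, 1],
    [0, 0, 0, 0, 0, 0, 1],
    [0, 0, 0, 0, 0, 0, 1],
  ],
)

```text
clock: 3.87
eef_pos: [0.5219, -0.2202, 0.0592]
tcp_rot: [3.131, -0.003, 1.677]
wrist_force: [1.8, 0.0, -3.4]
gripper_width: 0.15
```

>>> apply_moves(
  plan=[
    [10, 1, 0.5, 0, 0, 0, 1],
    [18, 2, 0, 0, 0, 0, 1],
    [18, 2, 0, 0, 0, 0, 1],
    [18, 2, 0, 0, 0, 0, 1],
    [18, 2, 0, 0, 0, 0, 1],
    [14, 1.5, 0, 0, 0, 0, 1],
    [8, 1, 0, 0, 0, 0, 1],
    [5, 0.5, 0, 0, 0, 0, 1],
    [0, 0, 0, 0, 0, 0, 1],
  ],
)

```text
clock: 4.62
eef_pos: [0.6311, -0.2083, 0.0592]
tcp_rot: [-3.136, -0.007, 1.678]
wrist_force: [-2.9, 1.1, 0.3]
gripper_width: 0.153
```

>>> apply_moves(
  plan=[
    [5, 0.5, 0, 0, 0, 0, 1],
    [4, 0.5, 0, 0, 0, 0, 1],
    [4, 0.5, 0, 0, 0, 0, 1],
    [0, 0, 0, 0, 0, 0, 1],
  ],
)

```text
clock: 4.95
eef_pos: [0.6308, -0.2083, 0.0591]
tcp_rot: [-3.109, -0.017, 1.672]
wrist_force: [2.3, 1.1, -4.5]
gripper_width: 0.157
```

>>> apply_moves(
  plan=[
    [0, 0, 0, 0, 0, 0, 0.4],
    [0, 0, 0, 0, 0, 0, 0.4],
    [0, 0, 20, -1.8, -1, 0, 0.4],
    [0, 0, 40, 0, 0, 0, 0.4],
    [-10, 30, 20, 0, 0, -7, 0.4],
    [-15, 38, 0, 0, 0, -7, 0.4],
    [-15, 38, 0, 0, 0, -7, 0.4],
    [-15, 38, 0, 0, 0, -7, 0.4],
    [-15, 38, 0, 0, 0, -7, 0.4],
    [-15, 38, 0, 0, 0, -7, 0.4],
    [-15, 38, 0, 0, 0, -7, 0.4],
    [-15, 38, 0, 0, 0, -7, 0.4],
  ],
)

```text
clock: 5.95
eef_pos: [0.5271, 0.0593, 0.1473]
tcp_rot: [-3.136, 0.012, 0.749]
wrist_force: [0.7, -0.1, -1.2]
gripper_width: 0.6
```

```bash
python3 - <<'E'
from h import *
im=robot.snapshot("side"); cv2.imwrite("pics/o1.png",cv2.resize(im[60:340,120:400],None,fx=2,fy=2))
o=robot.get_obs(); R=cv2.Rodrigues
from scipy.spatial.transform import Rotation as Ro
r=Ro.from_euler("xyz",o["tcp_rot"]).as_matrix(); print(o["eef_pos"],r[:,2].round(3),np.degrees(np.arctan2(r[1,1],r[0,1])),o["joint_pos"])
E
```

```text
[0.52464156 0.06811193 0.14681858] [-0.016  0.001 -1.   ] -47.024720140576 [-0.86235469  0.16943194  0.7547958   1.8782516  -0.12976091  1.15827742
 -0.88130708]
```

View pics/o1.png

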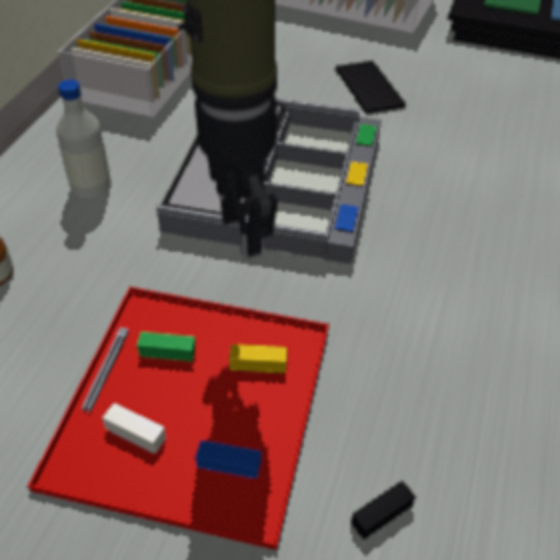

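>>> apply_moves(
  plan=[
    [-12, 15, -20, 0, 0, -6.7, 0.4],
    [-12, 15, -20, 0, 0, -6.7, 0.4],
    [-11, 15, -20, 0, 0, -6.7, 0.4],
    [0, 0, -20, 0, 0, -6.7, 0.4],
    [0, 0, 0, 0, 0, 0, 0.4],
  ],
)

```text
clock: 6.42
eef_pos: [0.4904, 0.1227, 0.0689]
tcp_rot: [-3.128, -0.002, 0.274]
wrist_force: [-1.2, 0.2, -0.2]
gripper_width: 0.601
```

```bash
cat > st.py <<'E'
from h import *
from scipy.spatial.transform import Rotation as Ro
o=robot.get_obs(); r=Ro.from_euler("xyz",o["tcp_rot"]).as_matrix(); z=r[:,2]
print("pos",(np.array(o["eef_pos"])*1000).round(1),"jaw deg",np.degrees(np.arctan2(r[1,1],r[0,1])).round(1),"untilt rotvec deg",np.degrees(np.cross(z,[0,0,-1])).round(1),"j",np.round(o["joint_pos"],2))
E
python3 st.py
```

```text
pos [490.4 122.7  68.9] jaw deg -74.3 untilt rotvec deg [-0.8 -0.1 -0. ] j [-0.98  0.21  0.76  2.02 -0.19  0.97 -1.42]
```

>>> apply_moves(
  plan=[
    [-1, -10, 0, -0.8, 0, 0.5, 0.4],
    [0, 0, -25, 0, 0, 0, 0.4],
    [0, 0, -19, 0, 0, 0, 0.4],
    [0, 0, 0, 0, 0, 0, 1],
    [0, 0, 0, 0, 0, 0, 1],
    [0, 0, 0, 0, 0, 0, 1],
    [0, 0, 0, 0, 0, 0, 1],
    [0, 0, 0, 0, 0, 0, 1],
  ],
)

```text
clock: 7.08
eef_pos: [0.4984, 0.108, 0.0339]
tcp_rot: [3.138, -0.012, 0.298]
wrist_force: [-0.4, -0.3, -0.9]
gripper_width: 0.232
```

>>> apply_moves(
  plan=[
    [0, 0, 30, 0, 0, 0, 1],
    [0, 0, 30, 0, 0, 0, 1],
    [0, 0, 0, 0, 0, 0, 1],
  ],
)

```text
clock: 7.33
eef_pos: [0.4983, 0.1067, 0.0969]
tcp_rot: [3.137, -0.011, 0.299]
wrist_force: [1.9, 0.4, -1.6]
gripper_width: 0.233
```

```bash
python3 st.py; python3 - <<'E'
from h import *
im=robot.snapshot("side"); cv2.imwrite("pics/y1.png",cv2.resize(im[150:330,150:350],None,fx=3,fy=3,interpolation=cv2.INTER_CUBIC))
for r in robot.find_in("side","yellow_bar"): print(r["confidence"],w("side",r["xyz"]))
o=robot.get_obs();print(o["eef_pos"],o["gripper_width"])
E
```

```text
pos [498.3 106.7  96.9] jaw deg -72.9 untilt rotvec deg [0.1 0.7 0. ] j [-0.98  0.17  0.78  2.   -0.13  1.02 -1.42]
0.72 [0.48453176 0.11078218 0.08952166]
[0.49593574 0.10664674 0.09336931] 0.23379020865746358
```

View pics/y1.png

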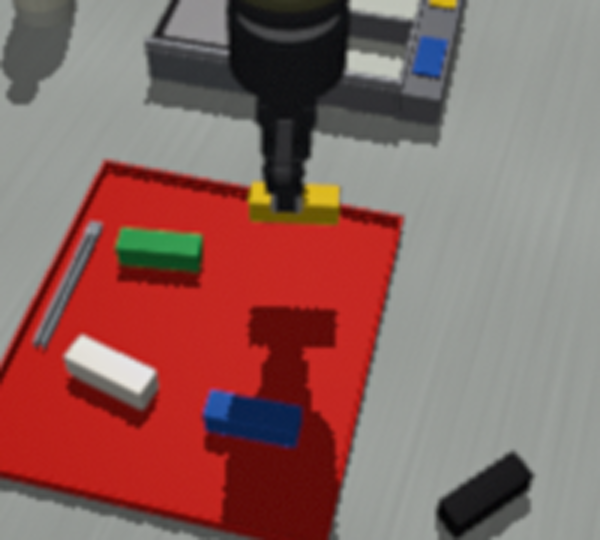

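Yellow is held level at (295,205), about 7 mm off centre. I carry it to the middle bay.

>>> apply_moves(
  plan=[
    [5, -30, 6, 0, 0.7, -1.2, 1],
    [5, -38, 2, 0, 0, -1.2, 1],
    [5, -38, 0, 0, 0, -1.2, 1],
    [5, -38, 0, 0, 0, -1.2, 1],
    [5, -38, 0, 0, 0, -1.2, 1],
    [5, -38, 0, 0, 0, -1.2, 1],
    [5, -38, 0, 0, 0, -1.2, 1],
    [5, -38, 0, 0, 0, -1.2, 1],
    [4, -20, 0, 0, 0, -1.2, 1],
    [1, -8, 0, 0, 0, 0, 1],
    [0, 0, 0, 0, 0, 0, 1],
  ],
)

```text
clock: 8.35
eef_pos: [0.5317, -0.2277, 0.0928]
tcp_rot: [-3.141, 0.017, 0.116]
wrist_force: [0.7, -0.3, -0.3]
gripper_width: 0.235
```

```bash
python3 st.py
```

```text
pos [ 531.7 -227.7   92.8] jaw deg -83.4 untilt rotvec deg [ 0.1 -1.   0. ] j [-0.39  0.42  0.91  1.81 -0.36  1.11 -0.81]
```

>>> apply_moves(
  plan=[
    [9, 8, 0, 0, -1, 0, 1],
    [0, 0, -15, 0, 0, 0, 1],
    [0, 0, -15, 0, 0, 0, 1],
    [0, 0, -12, 0, 0, 0, 1],
    [0, 0, -4, 0, 0, 0, 1],
    [0, 0, -1, 0, 0, 0, 1],
  ],
)

```text
clock: 8.85
eef_pos: [0.5424, -0.2098, 0.0405]
tcp_rot: [-3.137, -0.001, 0.122]
wrist_force: [0.2, 0.4, -0.8]
gripper_width: 0.231
```

```bash
python3 st.py; python3 - <<'E'
from h import *
im=robot.snapshot("side"); cv2.imwrite("pics/y2.png",cv2.resize(im[80:210,180:340],None,fx=4,fy=4,interpolation=cv2.INTER_CUBIC))
E
```

```text
pos [ 542.4 -209.8   40.5] jaw deg -83.0 untilt rotvec deg [-0.3  0.   0. ] j [-0.38  0.48  0.86  1.86 -0.43  1.01 -0.78]
```

View pics/y2.png

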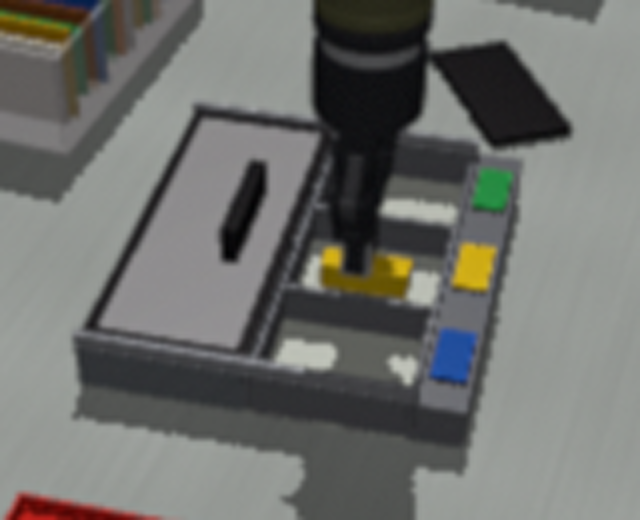

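Yellow hangs in the middle bay at (365,270). I shift it 8 mm to -y and lower it gently until it touches.

>>> apply_moves(
  plan=[
    [0, -8, 0, 0, 0, 0, 1],
    [0, 0, -2, 0, 0, 0, 1],
    [0, 0, -2, 0, 0, 0, 1],
    [0, 0, -2, 0, 0, 0, 1],
  ],
)

```text
clock: 9.23
eef_pos: [0.5443, -0.2178, 0.0362]
tcp_rot: [-3.137, -0.005, 0.125]
wrist_force: [-0.3, 0.8, -1.2]
gripper_width: 0.233
```

>>> apply_moves(
  plan=[
    [0, 0, -1.5, 0, 0, 0, 1],
    [0, 0, -1.5, 0, 0, 0, 1],
  ],
)

```text
clock: 9.4
eef_pos: [0.5446, -0.2183, 0.0335]
tcp_rot: [-3.138, -0.006, 0.124]
wrist_force: [-0.4, -0.1, -1.0]
gripper_width: 0.239
```

>>> apply_moves(
  plan=[
    [0, 0, -1.5, 0, 0, 0, 1],
    [0, 0, -1.5, 0, 0, 0, 1],
  ],
)

```text
clock: 9.57
eef_pos: [0.5448, -0.2184, 0.0314]
tcp_rot: [-3.137, -0.006, 0.124]
wrist_force: [-5.9, 3.3, 19.1]
gripper_width: 0.232
```

>>> apply_moves(
  plan=[
    [0, 0, 0.5, 0, 0, 0, 0.5],
    [0, 0, 0, 0, 0, 0, 0.5],
    [0, 0, 0, 0, 0, 0, 0.5],
    [0, 0, 15, 0, 0, 0, 0.5],
    [0, 0, 30, 0, 0, 0, 0.5],
    [0, 0, 30, 0, 0, 0, 0.5],
    [-4, 35, 15, 0, 0, 1.5, 0.4],
    [-4, 41, 0, 0, 0, 1.5, 0.4],
    [-4, 41, 0, 0, 0, 1.5, 0.4],
    [-4, 41, 0, 0, 0, 1.5, 0.4],
    [-4, 41, 0, 0, 0, 1.5, 0.4],
    [-4, 41, 0, 0, 0, 1.5, 0.4],
  ],
)

```text
clock: 10.57
eef_pos: [0.5187, 0.013, 0.1351]
tcp_rot: [3.138, -0.014, 0.259]
wrist_force: [0.2, 0.1, 0.0]
gripper_width: 0.598
```

>>> apply_moves(
  plan=[
    [16, 24, 0, 0, 0, -0.5, 0.4],
    [16, 24, 0, 0, 0, -0.5, 0.4],
    [16, 24, -15, 0, 0, -0.5, 0.4],
    [16, 24, -20, 0, 0, -0.5, 0.4],
    [10, 14, -20, 0, 0, -0.5, 0.4],
    [3, 5, -8, 0, 0, 0, 0.4],
    [0, 0, 0, 0, 0, 0, 0.4],
  ],
)

```text
clock: 11.15
eef_pos: [0.5984, 0.1498, 0.0784]
tcp_rot: [-3.133, -0.026, 0.234]
wrist_force: [-1.1, -0.2, -0.9]
gripper_width: 0.602
```

```bash
python3 - <<'E'
from fit import *
im={"top":robot.snapshot("top"),"side":robot.snapshot("side")}
for c,g in(("green",(.597,.133)),("blue",(.475,.244))):
    x,f=fitbar(im,c,g,cams=("side",)); print(c,x.round(4),np.degrees(x[2]).round(1),round(f,1))
E
python3 st.py
```

```text
green [0.5928 0.132  0.4353] 24.9 32.0
blue [0.4733 0.2428 0.1244] 7.1 17.8
pos [598.6 147.8  80.1] jaw deg -76.7 untilt rotvec deg [-0.9  1.4  0. ] j [-0.89  0.44  0.75  1.76 -0.35  1.05 -1.35]
```

>>> apply_moves(
  plan=[
    [-3, -15, 0, -0.9, 1.4, -0.5, 0.4],
    [0, 0, -15, 0, 0, 0, 0.4],
    [0, 0, -15, 0, 0, 0, 0.4],
    [0, 0, -10, 0, 0, 0, 0.4],
    [0, 0, -4, 0, 0, 0, 0.4],
    [0, 0, -1, 0, 0, 0, 0.4],
  ],
)

```text
clock: 11.75
eef_pos: [0.596, 0.1266, 0.0368]
tcp_rot: [-3.14, -0.007, 0.214]
wrist_force: [-0.5, 0.6, -0.1]
gripper_width: 0.6
```

>>> apply_moves(
  plan=[
    [0, 5, -4, 0, 0, 0, 0.4],
    [0, 1, -4, 0, 0, 0, 0.4],
    [0, 0, -1, 0, 0, 0, 0.4],
    [0, 0, 0, 0, 0, 0, 1],
    [0, 0, 0, 0, 0, 0, 1],
    [0, 0, 0, 0, 0, 0, 1],
    [0, 0, 0, 0, 0, 0, 1],
    [0, 0, 0, 0, 0, 0, 1],
  ],
)

```text
clock: 12.42
eef_pos: [0.5961, 0.1345, 0.027]
tcp_rot: [-3.14, -0.007, 0.215]
wrist_force: [-0.6, -0.8, 1.0]
gripper_width: 0.242
```

>>> apply_moves(
  plan=[
    [0, 0, 25, 0, 0, 0, 1],
    [0, 0, 35, 0, 0, 0, 1],
    [-2, -20, 30, 0, 0, -0.6, 1],
    [-5, -40, 5, 0, 0, -0.6, 1],
    [-5, -40, 0, 0, 0, -0.6, 1],
    [-5, -40, 0, 0, 0, -0.6, 1],
    [-5, -40, 0, 0, 0, -0.6, 1],
    [-5, -40, 0, 0, 0, -0.6, 1],
    [-5, -40, 0, 0, 0, -0.6, 1],
    [-5, -40, 0, 0, 0, -0.6, 1],
    [-5, -40, 0, 0, 0, -0.6, 1],
    [-4, -40, 0, 0, 0, -0.6, 1],
  ],
)

```text
clock: 13.42
eef_pos: [0.547, -0.2444, 0.1278]
tcp_rot: [-3.133, -0.016, 0.131]
wrist_force: [0.4, -0.5, -0.3]
gripper_width: 0.239
```

>>> apply_moves(
  plan=[
    [0, -30, 0, 0, 0, -0.6, 1],
    [0, -20, -10, 0, 0, -0.6, 1],
    [0, -10, -15, 0, 0, 0, 1],
    [0, -3, -15, 0, 0, 0, 1],
    [0, 0, -4, 0, 0, 0, 1],
    [0, 0, 0, 0, 0, 0, 1],
  ],
)

```text
clock: 13.92
eef_pos: [0.5408, -0.3252, 0.0839]
tcp_rot: [-3.141, -0.017, 0.09]
wrist_force: [0.3, -0.1, -0.8]
gripper_width: 0.239
```

```bash
python3 st.py
```

```text
pos [ 540.8 -325.2   83.9] jaw deg -84.9 untilt rotvec deg [-0.1  1.   0. ] j [-0.18  0.52  0.89  1.71 -0.46  1.11 -0.63]
```

>>> apply_moves(
  plan=[
    [6, 9, 0, 0, 1, 1, 1],
    [0, 0, -15, 0, 0, 0, 1],
    [0, 0, -15, 0, 0, 0, 1],
    [0, 0, -10, 0, 0, 0, 1],
    [0, 0, -4, 0, 0, 0, 1],
    [0, 0, -1, 0, 0, 0, 1],
  ],
)

```text
clock: 14.42
eef_pos: [0.5512, -0.3068, 0.0345]
tcp_rot: [-3.135, 0.0, 0.12]
wrist_force: [-0.2, -0.4, -0.5]
gripper_width: 0.238
```

```bash
python3 st.py; python3 - <<'E'
from h import *
im=robot.snapshot("side"); cv2.imwrite("pics/gr2.png",cv2.resize(im[80:210,180:340],None,fx=4,fy=4,interpolation=cv2.INTER_CUBIC))
E
```

```text
pos [ 551.2 -306.8   34.5] jaw deg -83.1 untilt rotvec deg [-0.4 -0.1 -0. ] j [-0.17  0.59  0.83  1.73 -0.5   1.05 -0.61]
```

View pics/gr2.png

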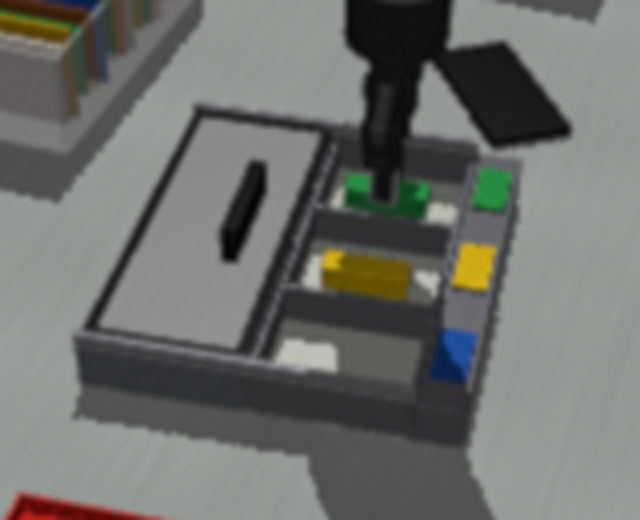

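Yellow lies flat in the middle bay at (365,275), and green hangs in its own bay at (390,195). I shift it 8 mm to -y and lower it.

>>> apply_moves(
  plan=[
    [0, -8, 0, 0, 0, 0, 1],
    [0, 0, -1.5, 0, 0, 0, 1],
    [0, 0, -1.5, 0, 0, 0, 1],
    [0, 0, -1, 0, 0, 0, 1],
  ],
)

```text
clock: 14.8
eef_pos: [0.5513, -0.3172, 0.0315]
tcp_rot: [-3.137, -0.001, 0.119]
wrist_force: [0.2, -0.0, -1.0]
gripper_width: 0.238
```

>>> apply_moves(
  plan=[
    [0, 0, -1, 0, 0, 0, 1],
    [0, 0, -1, 0, 0, 0, 1],
  ],
)

```text
clock: 14.97
eef_pos: [0.5513, -0.318, 0.03]
tcp_rot: [-3.137, -0.002, 0.118]
wrist_force: [1.2, 0.3, 0.5]
gripper_width: 0.237
```

>>> apply_moves(
  plan=[
    [0, 0, -1, 0, 0, 0, 1],
    [0, 0, -1, 0, 0, 0, 1],
  ],
)

```text
clock: 15.13
eef_pos: [0.5514, -0.3182, 0.0281]
tcp_rot: [-3.138, -0.002, 0.118]
wrist_force: [1.1, 0.2, -0.7]
gripper_width: 0.241
```

>>> apply_moves(
  plan=[
    [0, 0, -0.7, 0, 0, 0, 1],
  ],
)

```text
clock: 15.22
eef_pos: [0.5514, -0.3181, 0.0275]
tcp_rot: [-3.138, -0.002, 0.118]
wrist_force: [-1.7, 1.1, 7.3]
gripper_width: 0.24
```

>>> apply_moves(
  plan=[
    [0, 0, 0.3, 0, 0, 0, 0.5],
    [0, 0, 0, 0, 0, 0, 0.5],
    [0, 0, 0, 0, 0, 0, 0.5],
    [0, 0, 15, 0, 0, 0, 0.5],
    [0, 0, 30, 0, 0, 0, 0.5],
    [0, 0, 35, 0, 0, 0, 0.5],
    [-4, 35, 15, 0, 0, 0, 0.4],
    [-5, 41, 0, 0, 0, 0, 0.4],
    [-5, 41, 0, 0, 0, 0, 0.4],
    [-5, 41, 0, 0, 0, 0, 0.4],
    [-5, 41, 0, 0, 0, 0, 0.4],
    [-5, 41, 0, 0, 0, 0, 0.4],
  ],
)

```text
clock: 16.22
eef_pos: [0.5187, -0.0865, 0.1364]
tcp_rot: [3.137, -0.01, 0.093]
wrist_force: [1.8, 1.1, -0.8]
gripper_width: 0.6
```

>>> apply_moves(
  plan=[
    [-5, 41, 0, 0, 0, 0, 0.4],
    [-6, 41, 0, 0, 0, 0, 0.4],
    [-6, 41, 0, 0, 0, 0, 0.4],
    [-6, 41, 0, 0, 0, 0, 0.4],
    [-6, 41, 0, 0, 0, 0, 0.4],
    [-6, 38, 0, 0, 0, 0, 0.4],
    [-6, 25, 0, 0, 0, 0, 0.4],
    [0, 8, -10, 0, 0, 0, 0.4],
    [0, 0, 0, 0, 0, 0, 0.4],
  ],
)

```text
clock: 16.97
eef_pos: [0.475, 0.2052, 0.1374]
tcp_rot: [-3.13, -0.024, 0.102]
wrist_force: [0.5, -0.8, -0.6]
gripper_width: 0.599
```

```bash
python3 st.py
```

```text
pos [475.  205.2 137.4] jaw deg -84.1 untilt rotvec deg [-0.8  1.3  0. ] j [-1.17  0.11  0.77  1.95 -0.09  1.09 -1.84]
```

>>> apply_moves(
  plan=[
    [0, 15, -15, -0.8, 1.3, 1, 0.4],
    [0, 15, -25, 0, 0, 0, 0.4],
    [0, 5, -20, 0, 0, 0, 0.4],
    [0, 0, -5, 0, 0, 0, 0.4],
    [0, 0, 0, 0, 0, 0, 0.4],
  ],
)

```text
clock: 17.38
eef_pos: [0.4802, 0.2335, 0.0744]
tcp_rot: [-3.142, -0.004, 0.111]
wrist_force: [-0.1, -0.5, -0.2]
gripper_width: 0.601
```

```bash
python3 st.py
```

```text
pos [480.2 233.5  74.4] jaw deg -83.7 untilt rotvec deg [-0.   0.2  0. ] j [-1.15  0.27  0.73  1.95 -0.21  1.   -1.78]
```

>>> apply_moves(
  plan=[
    [-5, 10, 0, 0, 0, 0.7, 0.4],
    [0, 0, -15, 0, 0, 0, 0.4],
    [0, 0, -15, 0, 0, 0, 0.4],
    [0, 0, -8, 0, 0, 0, 0.4],
    [0, 0, -3, 0, 0, 0, 0.4],
    [0, 0, -1, 0, 0, 0, 0.4],
  ],
)

```text
clock: 17.88
eef_pos: [0.4799, 0.2407, 0.0384]
tcp_rot: [-3.137, -0.012, 0.115]
wrist_force: [-0.3, 0.2, -0.2]
gripper_width: 0.605
```

>>> apply_moves(
  plan=[
    [-4, 3, -4, 0, 0, 0, 0.4],
    [-1, 0, -4, 0, 0, 0, 0.4],
    [0, 0, -2, 0, 0, 0, 0.4],
    [0, 0, -1, 0, 0, 0, 0.4],
    [0, 0, 0, 0, 0, 0, 1],
    [0, 0, 0, 0, 0, 0, 1],
    [0, 0, 0, 0, 0, 0, 1],
    [0, 0, 0, 0, 0, 0, 1],
    [0, 0, 0, 0, 0, 0, 1],
  ],
)

```text
clock: 18.63
eef_pos: [0.4761, 0.2449, 0.0297]
tcp_rot: [-3.134, -0.016, 0.115]
wrist_force: [0.1, 0.1, -1.2]
gripper_width: 0.233
```

>>> apply_moves(
  plan=[
    [0, 0, 25, 0, 0.8, 0, 1],
    [0, 0, 35, 0, 0, 0, 1],
    [2, -20, 25, 0, 0, 0, 1],
    [6, -40, 0, 0, 0, 0, 1],
    [6, -40, 0, 0, 0, 0, 1],
    [6, -40, 0, 0, 0, 0, 1],
    [6, -40, 0, 0, 0, 0, 1],
    [6, -40, 0, 0, 0, 0, 1],
    [6, -40, 0, 0, 0, 0, 1],
    [6, -38, 0, 0, 0, 0, 1],
    [4, -25, 0, 0, 0, 0, 1],
    [1, -12, 0, 0, 0, 0, 1],
  ],
)

```text
clock: 19.63
eef_pos: [0.522, -0.0996, 0.1194]
tcp_rot: [-3.131, -0.007, 0.129]
wrist_force: [0.0, -1.2, -1.2]
gripper_width: 0.233
```

```bash
python3 st.py
```

```text
pos [522.  -99.6 119.4] jaw deg -82.6 untilt rotvec deg [-0.6  0.3  0. ] j [-0.71  0.23  0.96  1.92 -0.23  1.09 -1.1 ]
```

>>> apply_moves(
  plan=[
    [5, -15, -10, -0.6, 0.3, -1, 1],
    [0, -6, -20, 0, 0, 0, 1],
    [0, 0, -15, 0, 0, 0, 1],
    [0, 0, -5, 0, 0, 0, 1],
    [0, 0, 0, 0, 0, 0, 1],
  ],
)

```text
clock: 20.05
eef_pos: [0.527, -0.13, 0.0688]
tcp_rot: [3.138, -0.003, 0.099]
wrist_force: [-0.3, -0.0, 0.1]
gripper_width: 0.236
```

```bash
python3 st.py
```

```text
pos [ 527.  -130.    68.8] jaw deg -84.4 untilt rotvec deg [0.2 0.2 0. ] j [-0.61  0.35  0.93  1.94 -0.33  1.01 -1.  ]
```

>>> apply_moves(
  plan=[
    [0, 7, 0, 0, 0, 0.6, 1],
    [0, 0, -12, 0, 0, 0, 1],
    [0, 0, -12, 0, 0, 0, 1],
    [0, 0, -5, 0, 0, 0, 1],
    [0, 0, -1, 0, 0, 0, 1],
  ],
)

```text
clock: 20.47
eef_pos: [0.5286, -0.1195, 0.038]
tcp_rot: [3.14, -0.006, 0.114]
wrist_force: [0.5, -0.1, -1.1]
gripper_width: 0.235
```

>>> apply_moves(
  plan=[
    [0, -3, -2, 0, 0, 0, 1],
    [0, 0, -2, 0, 0, 0, 1],
    [0, 0, -1, 0, 0, 0, 1],
    [0, 0, -0.5, 0, 0, 0, 1],
  ],
)

```text
clock: 20.8
eef_pos: [0.5286, -0.1226, 0.0317]
tcp_rot: [3.14, -0.006, 0.115]
wrist_force: [-0.8, -0.1, -0.8]
gripper_width: 0.234
```

>>> apply_moves(
  plan=[
    [0, 0, -1, 0, 0, 0, 1],
    [0, 0, -1, 0, 0, 0, 1],
  ],
)

```text
clock: 20.97
eef_pos: [0.5288, -0.1229, 0.0304]
tcp_rot: [3.14, -0.006, 0.115]
wrist_force: [-4.5, 1.6, 13.1]
gripper_width: 0.239
```

>>> apply_moves(
  plan=[
    [0, 0, 0.5, 0, 0, 0, 0.5],
    [0, 0, 0, 0, 0, 0, 0.5],
    [0, 0, 0, 0, 0, 0, 0.5],
    [0, 0, 15, 0, 0, 0, 0.5],
    [0, 0, 30, 0, 0, 0, 0.5],
    [0, 0, 35, 0, 0, 0, 0.5],
    [8, -7, 20, 0, 0, 7, 0.4],
    [8, -7, 10, 0, 0, 7, 0.4],
    [8, -7, 0, 0, 0, 7, 0.4],
    [8, -7, 0, 0, 0, 7, 0.4],
    [8, -7, 0, 0, 0, 7, 0.4],
    [8, -7, 0, 0, 0, 7, 0.4],
  ],
)

```text
clock: 21.97
eef_pos: [0.5784, -0.1641, 0.148]
tcp_rot: [3.136, -0.008, 0.866]
wrist_force: [-0.4, -0.1, -0.5]
gripper_width: 0.599
```

>>> apply_moves(
  plan=[
    [8, -7, 0, 0, 0, 7, 0.4],
    [8, -7, 0, 0, 0, 7, 0.4],
    [8, -7, 0, 0, 0, 7, 0.4],
    [8, -7, 0, 0, 0, 7, 0.4],
    [8, -7, 0, 0, 0, 7, 0.4],
    [8, -7, 0, 0, 0, 7, 0.4],
    [6, -2, 0, 0, 0, 3, 0.3],
    [0, 0, 0, 0, 0, 0, 0.3],
  ],
)

```text
clock: 22.63
eef_pos: [0.6365, -0.2123, 0.1474]
tcp_rot: [3.134, -0.008, 1.673]
wrist_force: [0.4, 0.9, 0.2]
gripper_width: 0.696
```

```bash
python3 st.py; python3 - <<'E'
from h import *
im=robot.snapshot("side"); cv2.imwrite("pics/b2.png",cv2.resize(im[80:210,180:340],None,fx=4,fy=4,interpolation=cv2.INTER_CUBIC))
E
```

```text
pos [ 636.5 -212.3  147.4] jaw deg 5.9 untilt rotvec deg [-0.5  0.4  0. ] j [-0.19  0.47  0.64  1.53 -0.3   1.23  0.6 ]
```

View pics/b2.png

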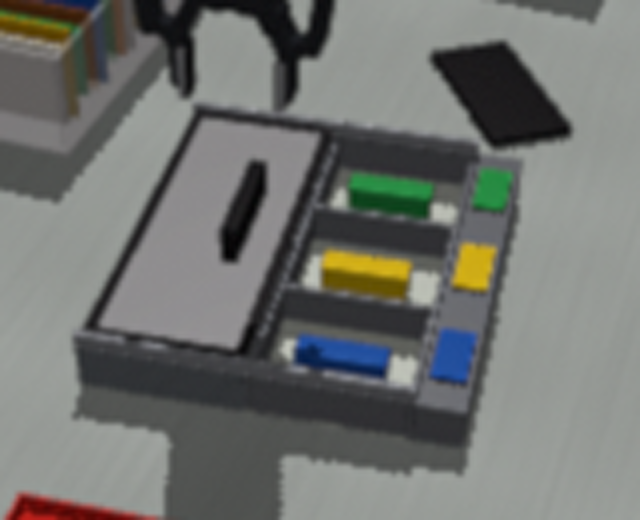

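All three bars lie in their own bays: green (390,195), yellow (365,275), blue (340,355). I grip the handle and close the cover.

>>> apply_moves(
  plan=[
    [-5, 4, 0, -0.5, 0.4, 0, 0.3],
    [0, 0, -20, 0, 0, 0, 0.3],
    [0, 0, -25, 0, 0, 0, 0.3],
    [0, 0, -20, 0, 0, 0, 0.3],
    [0, 0, -10, 0, 0, 0, 0.3],
    [0, 0, -2, 0, 0, 0, 0.3],
    [0, 0, 0, 0, 0, 0, 0.3],
  ],
)

```text
clock: 23.27
eef_pos: [0.6279, -0.2039, 0.0697]
tcp_rot: [-3.14, 0.001, 1.663]
wrist_force: [0.3, -0.6, -0.4]
gripper_width: 0.699
```

>>> apply_moves(
  plan=[
    [3, -3, -5, 0, 0, 0.8, 0.3],
    [0, 0, -4, 0, 0, 0, 0.3],
    [0, 0, -1, 0, 0, 0, 0.3],
    [0, 0, 0, 0, 0, 0, 1],
    [0, 0, 0, 0, 0, 0, 1],
    [0, 0, 0, 0, 0, 0, 1],
    [0, 0, 0, 0, 0, 0, 1],
    [0, 0, 0, 0, 0, 0, 1],
    [0, 0, 0, 0, 0, 0, 1],
  ],
)

```text
clock: 24.02
eef_pos: [0.6304, -0.2081, 0.0636]
tcp_rot: [-3.14, 0.001, 1.677]
wrist_force: [-0.3, -0.7, -1.2]
gripper_width: 0.157
```

>>> apply_moves(
  plan=[
    [-10, -1, 0, 0, 0, 0, 1],
    [-18, -2, 0, 0, 0, 0, 1],
    [-18, -2, 0, 0, 0, 0, 1],
    [-18, -2, 0, 0, 0, 0, 1],
    [-18, -2, 0, 0, 0, 0, 1],
    [-14, -1.5, 0, 0, 0, 0, 1],
    [-8, -1, 0, 0, 0, 0, 1],
    [-5, -0.5, 0, 0, 0, 0, 1],
    [-3, -0.3, 0, 0, 0, 0, 1],
  ],
)

```text
clock: 24.77
eef_pos: [0.5215, -0.2199, 0.0636]
tcp_rot: [3.13, 0.007, 1.679]
wrist_force: [1.7, 0.4, -3.0]
gripper_width: 0.151
```

>>> apply_moves(
  plan=[
    [-4, -0.4, 0, 0, 0, 0, 1],
    [-4, -0.4, 0, 0, 0, 0, 1],
    [-4, -0.4, 0, 0, 0, 0, 1],
  ],
)

```text
clock: 25.02
eef_pos: [0.5164, -0.2205, 0.0637]
tcp_rot: [3.116, 0.012, 1.681]
wrist_force: [16.2, -1.8, -17.0]
gripper_width: 0.15
```

>>> apply_moves(
  plan=[
    [-4, -0.4, 0, 0, 0, 0, 1],
    [-4, -0.4, 0, 0, 0, 0, 1],
  ],
)

```text
clock: 25.18
eef_pos: [0.5164, -0.2205, 0.0637]
tcp_rot: [3.102, 0.019, 1.684]
wrist_force: [12.7, -1.6, -14.5]
gripper_width: 0.152
```

>>> apply_moves(
  plan=[
    [0, 0, 0, 0, 0, 0, 0.4],
    [0, 0, 0, 0, 0, 0, 0.4],
    [0, 0, 0, 0, 0, 0, 0.4],
    [0, 0, 15, 0, 0, 0, 0.4],
    [0, 0, 30, 0, 0, 0, 0.4],
    [0, 0, 35, 0, 0, 0, 0.4],
    [-3, 35, 20, 0, 0, 0, 0.4],
    [-3, 40, 0, 0, 0, 0, 0.4],
    [-3, 40, 0, 0, 0, 0, 0.4],
    [-3, 40, 0, 0, 0, 0, 0.4],
    [-3, 40, 0, 0, 0, 0, 0.4],
    [0, 0, 0, 0, 0, 0, 0.4],
  ],
)

```text
clock: 26.18
eef_pos: [0.4998, -0.0249, 0.1728]
tcp_rot: [3.098, 0.023, 1.671]
wrist_force: [-0.3, 0.7, -0.9]
gripper_width: 0.599
```

```bash
python3 - <<'E'
from h import *
a=robot.snapshot("side"); b=robot.snapshot("top")
cv2.imwrite("pics/f.png",np.hstack([cv2.resize(a[80:210,180:340],None,fx=3,fy=3),cv2.resize(b[70:226,255:425],(320,390))]))
# compare the handle/cover region with the first picture (cover shut)
h=lambda im:(lambda m:np.argwhere(m[150:180,325:378]).mean(0)+[150,325])(im.max(2)<45)
print("handle px then/now",h(cv2.imread("pics/top0.png")),h(b),np.linalg.norm(robot.get_obs()["wrist_force"]))
for l in("white_bar","tweezers"):
    for r in robot.find_in("top",l)[:1]: print(l,w("top",r["xyz"]).round(3))
E
```

```text
handle px then/now [167.63988095 353.47619048] [168.65693431 352.46350365] 1.744831634713689
white_bar [0.582 0.244 0.023]
tweezers [0.652 0.184 0.011]
```

View pics/f.png

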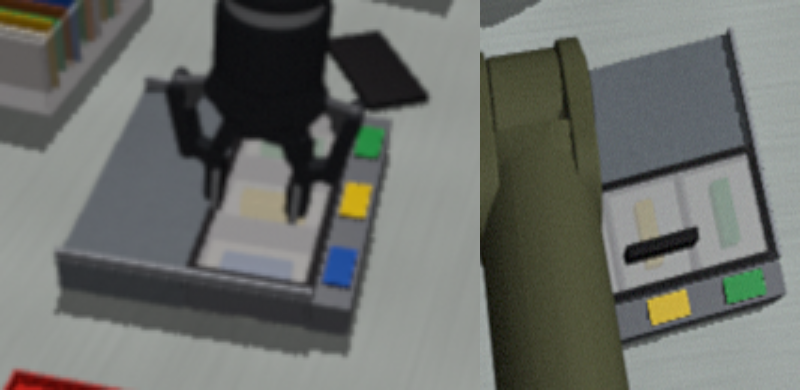

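The cover is shut (left panel, bars showing faintly through it at their tiles). The gripper is clear, and the white bar and tweezers haven't moved.

```bash
python3 -c "
from workcell import robot
print(robot.sign_off())"
```

```text
the job is handed in; nothing more can be done
None
```

I slid the cover open to its stop and laid the yellow, green and blue bars in the bays with their own colour tiles. I then slid the cover shut to its stop and handed the job in at about 26 s of the 72 s allowed.

- **Bars:** I lowered each one in 1–2 mm steps until the wrist felt the floor, and only then released it. The contact force was 7–19 N, highest for yellow. The last view with the cover open shows all three flat in their bays.
- **Cover:** It stopped against the end with about 16 N, after roughly 115 mm of travel. In the final pictures the bars show through the closed cover next to their tiles. The handle sits about 1 pixel (2 mm) further towards shut than in the first picture, which is within what I can measure.
- **Left on the tray:** The white bar is within 3 mm of where it started and the tweezers within 5 mm, which is network accuracy.
- **What disagreed:** I gripped the yellow bar about 7 mm off its centre because the arm stopped short on the way down. It stayed level and landed well inside its bay. A second measurement of the green bar's angle, taken with the gripper partly in view, came out about 12° off, so I used the first one and the grasp held.

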